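# Load an offcut through the one-way flap of a spring-buffered feed gate

## Robot

A 7-joint arm with a two-finger parallel gripper is mounted at the origin on the work surface; the furniture and walls round the work are solid. World frame = base frame: x ahead of the robot, y to its left, z up, the work surface at z = 0. Lengths are in m, angles in degrees, forces in N, time in s.
With the tool pointing down it reaches from about 0.4 to 0.875 m from the base axis. Payload 6.5 kg.
Tool frame: the origin (TCP) lies at the centre of the arm's flange, where the gripper is bolted on; the fingertips stand 173 mm ahead of it and the grasp point (between the pads) lies 155 mm ahead of it (tips_ahead is the distance from the TCP to the fingertips, in m); z points along the fingers, y is the line along which they close (so a half turn about z gives the same grasp; the last joint's range is limited). The gripper opens to 85 mm and grips with 20 to 120 N. Pads are 22 mm wide; open, the fingers measure 114 mm over their backs; the gripper's body (76 mm by 85 mm) begins 54 mm behind the grasp point. The pads swing forward as they close: fully open they stand 13 mm farther back than shut.
Start: joints at [71.436, 30.733, -0.252, 88.115, 0.149, 61.152, -4.079], TCP at [0.166, -0.629, 0.405] pointing down, gripper open.
Joint ranges: [-154.64, 154.64], [-21.42, 123.67], [-72.66, 72.17], [13.99, 137.28], [-74.86, 254.86], [10.95, 109.41], [-158.01, 158.01]. Speed limits (degrees/s): [136.94, 136.94, 180, 180, 180, 180, 180].

## Interface

Orientations are given as [roll, pitch, yaw] about the fixed x, y, z axes, in that order (R = Rz(yaw) Ry(pitch) Rx(roll)).
In Python, from plant import state, get_image, job_done, tips_ahead gives the robot as it stands.
- The arm moves only by the tool servo_tool, never from a script. Its arguments are lists of equal length, an entry for each row: "gripper": the finger opening in mm, from 0 to 85.4; "dp": the shift along the tool's x, y, z in units of 30 mm (1.0 is 30 mm), a list of three; "roll": the turn about the tool's z in units of 6 degrees (1.0 is 6 degrees). A call has 1 to 12 rows; each row shifts and turns the commanded pose from where the row before left it, along the tool's axes as they then stand; what a row does not reach is not made up. A row lasts 1/10 s, in which the tool goes at most 50 mm and 8.59 degrees, less where a joint would pass 70% of its speed; a pose out of reach is approached as far as the arm can. A call is refused whole if a number of a shift passes 1 or a number of a turn 1, either way. A call with a gripper value outside its range is refused whole. The fingers move at their own pace and stop on an object; "squeeze" is the grip in N (left out, the last holds). Time passes only in rows, so rows that do not move let the fingers close. It gives the time, the measured TCP pose, the force, the opening and the grip force at its end, in the units of the state.
- state(): the state, without advancing time (a new reading comes with each control period).
- get_image(name): name is "side" or "top"; returns a dict with "color" (420x560x3 uint8, red, green, blue), "mtx" (3x3 intrinsics, pixels), "rvec" (rotation vector, rad) and "tvec" (3), from world to camera coordinates, as OpenCV has them. Camera axes: x right, y down, z forward; pixel columns grow to the right and rows downward; lengths in m; the calibration is good to about 2 mm. A picture is of the moment at which its call begins. There is no depth.
- job_done(): hands the job in; it is judged then, once.
The state is a dict: "t": time; "joints": joint angles; "joint_vel": joint speeds; "joint_torque": joint torques, N m; "position": TCP position; "orientation": TCP orientation; "force": force on the tool from outside, world axes, zero at the start; "ft_torque": the same for the moment, N m; "grip_width": finger opening in m; "grasp_force": force on a finger pad.
Only numpy, scipy, OpenCV 4.12 (cv2) and the standard library are available. Lean on these libraries where they do the work, as an engineer would, in place of code of your own. Each camera call takes 0.05 s, during which the arm holds its last target. There are 200 camera calls.

## Task

Load the small flat wooden offcut into the feed gate: lay it flat and lengthwise in the gate's mouth, then push it with the long wooden stick under the orange one-way flap and on against the spring buffer until the flap drops shut behind it, pressing gently and never hard once the buffer has bottomed. Draw the stick right out of the gate so that the shut flap alone holds the offcut, lay the stick down on the table in front of the gate, and leave the other things where they lie.

Things in the scene. Friction and masses are not known exactly. Their poses are not given: they have to be found in the camera images.
- offcut: Small brown wooden offcut, 45 x 85 x 18 mm, lying flat, 35 to 55 g. Origin at the centre of its underside; y along its 85 mm length, z up. Either end may lead.
- push_stick: Wooden push stick, a plain strip 20 mm wide, 300 mm long, 12 mm high, about 45 g, lying flat. Origin at the centre of its underside; y along its length, z up. Either end may push. Held at its middle, it keeps the hand outside the gate.
- gate: Feed gate fixed to the table: an open-topped aluminium channel without floor (parts slide on the table). Origin on the table on the centre line; x = push direction into the gate, z up. Rails 26 mm high, inner faces at y = +-25 mm, run from x = -45 to 172 mm. A grey insert carrying flap and buffer is clamped in it at an unknown setting s, -9 to +9 mm along x, not measured: feel for it.
- gate_mouth (a point): Entrance of the gate, on the table on the centre line at gate x = -81 mm: here two flared steel wings begin, 75 mm apart inside, narrowing to the rails at x = -45 mm.
- flap_nominal (a point): Where the lower edge of the shut flap would be if s = 0 (gate x = 33 mm, 5 mm up); really it is s further along x. The flap slopes down and forward from a hinge pin 45 mm up at gate x = s, between cheeks 53 mm high, 82 mm wide over all. It drops shut once the offcut's rear end is past gate x = s + 45 mm.
- buffer_nominal (a point): Centre of the face of the black buffer plate at rest if s = 0 (gate x = 108 mm); really it is s further along x. It yields along x: 3 N at first touch, 0.35 N more per mm, bottoming after 24.5 mm. With the drag, the flap drops at 12 to 14 N on the stick; 3 mm on, the push stiffens sharply (3 N per mm): over 22 N on the offcut is too hard. Let go, it pushes the offcut back 12 mm on to the flap.
- flap (a joint): Angle of the orange flap, rad: 0 shut on its stop, positive lifted forward and up, about 0.35 riding on the offcut. Sprung shut, opens one way only; lifting it takes 2 to 4 N. A notch 30 mm wide, open below and up to 23 mm above the table, lets the stick (20 mm wide, 12 high) through on the centre line while the flap is shut.
- pliers: Bystander: combination pliers with red handles, 176 mm long, flat on the table; origin under the middle.
- marker_blue: Bystander: blue marker with black cap, 130 mm long, 12 mm thick; origin under the middle.
- hex_nut: Bystander: loose steel hex nut, 28 mm across, 11 mm high; origin under the middle.

How it is judged (in metres and radians):
On the way, in this order (a step that is already met when the one before it is completed fails the run):
1. the offcut lies flat and lengthwise in the mouth of the gate, in front of the shut flap (x of offcut in the frame of gate between -0.105 and -0.035 m and y of offcut in the frame of gate between -0.012 and 0.012 m and height (world z) of offcut below 0.01 m and angle between the y axis of offcut and the x axis of gate, either way round below 0.2 rad and value of joint flap below 0.08 rad), for 0.2 s.
2. pushed by the stick, the offcut lifts the flap and passes under it (value of joint flap above 0.2 rad and contact force between push_stick and offcut above 1 N and x of offcut in the frame of gate above 0 m), for 0.1 s.
3. the flap has dropped shut behind the offcut while the stick still holds it against the buffer (value of joint flap below 0.08 rad and contact force between push_stick and offcut above 5 N and x of offcut in the frame of gate above 0.065 m), for 0.1 s.
At the end, for the whole second after the job is handed in: The offcut lies flat and at rest between shut flap (below 0.08 rad) and buffer, its centre 60 to 100 mm past the gate's origin and within 12 mm of the centre line; the stick lies at rest on the table, its centre over 200 mm from the gate's origin (value of joint flap below 0.08 rad and x of offcut in the frame of gate between 0.06 and 0.1 m and y of offcut in the frame of gate between -0.012 and 0.012 m and height (world z) of offcut below 0.01 m and linear speed of each of offcut, push_stick below 0.01 m/s and height (world z) of push_stick below 0.02 m and horizontal distance between push_stick and gate above 0.2 m); the robot touches nothing.
It fails at once if the stick presses on the offcut with more than 22 N (contact force between push_stick and offcut above 22 N).
It fails at once if a bystander is moved by more than 30 mm (distance of any of pliers, marker_blue, hex_nut from where it was at the start of the episode above 0.03 m).
It also fails if it takes over 67 s, if anything falls off the work surface, if the arm or the gripper's body presses on something with over 40 N, if the wrist force passes 120 N, or if a joint passes its speed limit or range.

## Working session

There is one attempt and no reset: what is moved stays moved. The work goes in short steps, Python scripts to look and compute and a tool call to move; the robot and the scene stay as the last step left them, time stands still between calls to the robot, and variables do not carry over. Pictures are saved under pics/ and viewed, at most 10 in all, crops included, and the job is handed in when it is done.

Besides the shell and the picture viewer there is one more tool, called after ">>>" by a JSON object that holds its "method" and its "body", one argument or row to a line. servo_tool: Moves the arm, as the interface text tells. Its arguments: {"type":"object","properties":{"gripper":{"type":"array"},"dp":{"type":"array"},"roll":{"type":"array"},"squeeze":{"type":"number"}},"required":["gripper","dp","roll"]}

```bash
mkdir -p pics; python3 - <<'E'
from plant import *
import cv2,numpy as np,pickle
s=state();print(s['t'],s['position'],s['orientation'],s['force'],s['grip_width'],tips_ahead)
d={}
for n in('top','side'):
    g=get_image(n);d[n]=g
    cv2.imwrite(f'pics/{n}0.png',cv2.resize(g['color'][:,:,::-1],(784,588),interpolation=cv2.INTER_CUBIC))
    R=cv2.Rodrigues(g['rvec'])[0];print(n,g['mtx'].tolist(),(-R.T@g['tvec'].ravel()).round(3),R[2].round(2))
pickle.dump(d,open('im0.pkl','wb'))
E
```

```text
0.0 [ 0.16562845 -0.62820734  0.40380321] [-1.79900194e+02  8.70587261e-03  1.47749093e+01] [ 0.41782962 -0.54397946 -0.01760186] 0.08503477347969199 0.1734
top [[410.064773576335, 0.0, 281.24590573606645], [0.0, 410.064773576335, 208.25237834239428], [0.0, 0.0, 1.0]] [0.446 0.085 1.007] [ 0.06  0.02 -1.  ]
side [[484.18979485051625, 0.0, 277.12067752333013], [0.0, 484.18979485051625, 206.51620213393022], [0.0, 0.0, 1.0]] [0.024 0.755 0.74 ] [ 0.47 -0.62 -0.63]
```

View pics/top0.png

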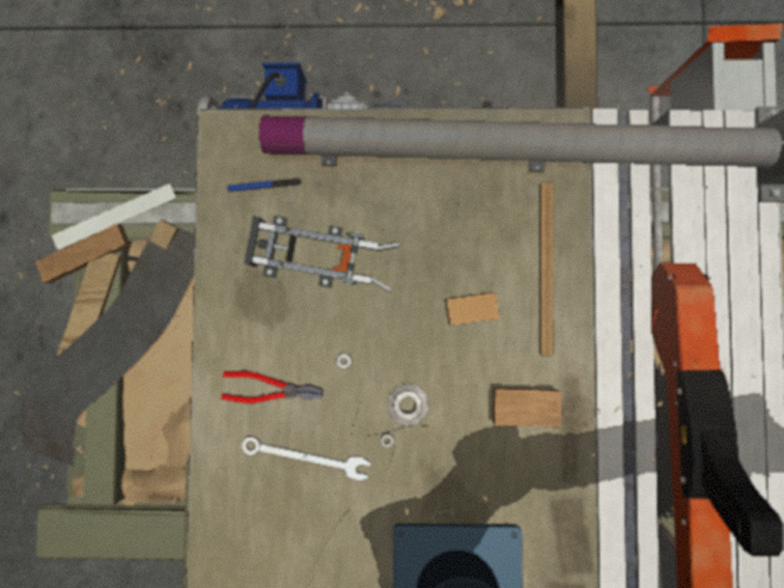

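View pics/side0.png

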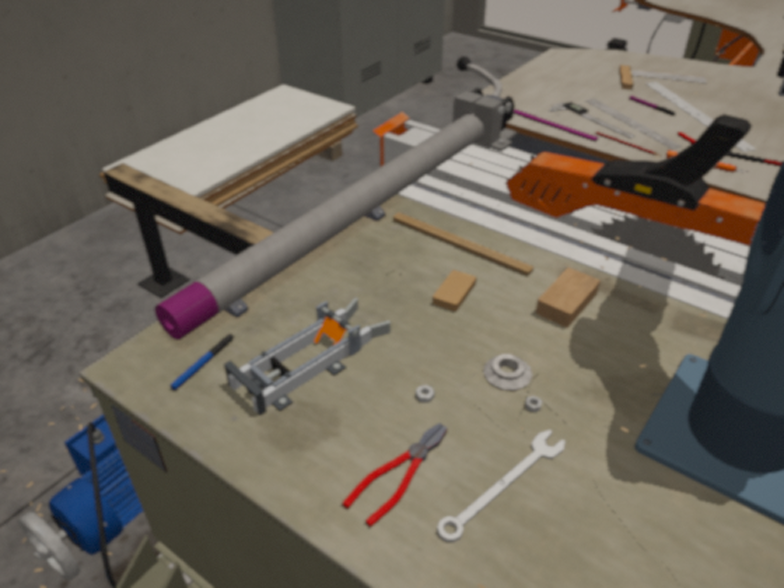

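Top view (784-wide scale): the gate is at about (320,252) with its mouth at right (395,266). The offcut is at (472,308), the stick at (546,268), and a pipe runs along the top. The side view shows offcut (455,289), stick (460,243), gate mouth (370,320). I'll enlarge both.

```bash
python3 - <<'E'
import cv2,pickle
d=pickle.load(open('im0.pkl','rb'))
def crop(n,x,y,w,h,f,o):
    c=d[n]['color'][y:y+h,x:x+w,::-1]
    c=cv2.resize(c,None,fx=f,fy=f,interpolation=cv2.INTER_CUBIC)
    for i in range(0,w,20):
        cv2.putText(c,str(x+i),(i*f,8),0,.3,(0,255,255),1); cv2.line(c,(i*f,0),(i*f,c.shape[0]),(0,255,255),1) if 0 else cv2.line(c,(i*f,10),(i*f,16),(0,255,255),1)
    for j in range(0,h,20): cv2.putText(c,str(y+j),(0,j*f+4),0,.3,(0,255,255),1);cv2.line(c,(20,j*f),(26,j*f),(0,255,255),1)
    cv2.imwrite(o,c)
crop('top',165,120,240,140,3,'pics/t1.png')
crop('side',155,140,230,160,3,'pics/s1.png')
E
```

```text
(no output)
```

View pics/t1.png

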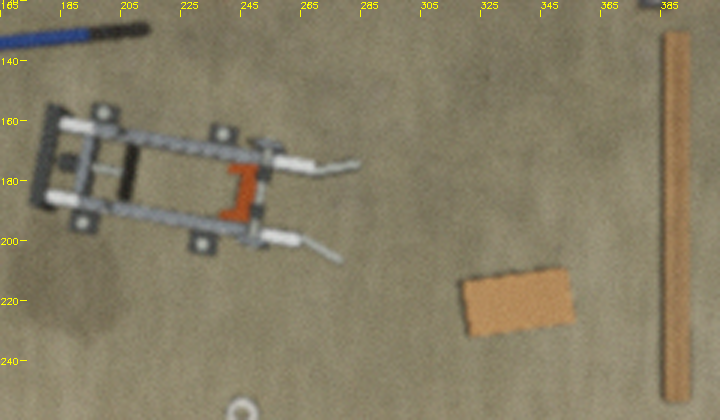

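View pics/s1.png

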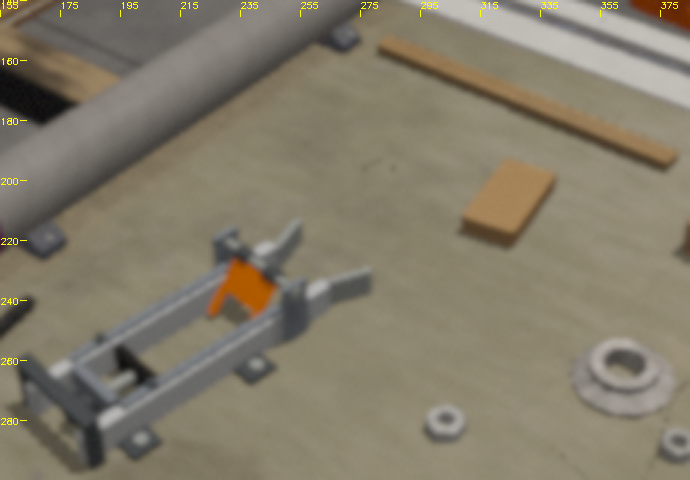

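Crop readings, crop/3 + offset. Top: offcut corners (460,281), (567,268), (575,322), (470,337); stick ends (677,33), (677,402); wing tips (360,164), (341,261). Side: offcut corners (464,213), (510,160), (555,175), (510,238).

```bash
cat > h.py <<'E'
import cv2,numpy as np,pickle
d=pickle.load(open('im0.pkl','rb'))
def PM(n):
    g=d[n];R=cv2.Rodrigues(g['rvec'])[0];return g['mtx']@np.c_[R,np.ravel(g['tvec'])]
def T(p): return np.array(p,float)/3+[165,120]
def S(p): return np.array(p,float)/3+[155,140]
def tri(a,b):
    X=cv2.triangulatePoints(PM('top'),PM('side'),T(a),S(b)).ravel();return X[:3]/X[3]
def atz(n,px,z):
    g=d[n];R=cv2.Rodrigues(g['rvec'])[0];t=np.ravel(g['tvec']);C=-R.T@t
    r=R.T@np.linalg.inv(g['mtx'])@np.r_[px,1];return (C+r*(z-C[2])/r[2])[:2]
E
python3 - <<'E'
from h import *
np.set_printoptions(precision=4,suppress=True)
for n,a,b in [('A',(460,281),(464,213)),('B',(567,268),(510,160)),('C',(575,322),(555,175)),('D',(470,337),(510,238)),
 ('s+',(677,33),(385,42)),('s-',(677,402),(670,155)),('wU',(360,164),(300,220)),('wL',(341,261),(371,270)),('rU',(313,165),(270,242)),('rL',(298,240),(327,287))]: print(n,tri(a,b))
print('offcut top z18'); 
P=np.array([atz('top',T(p),.018) for p in [(460,281),(567,268),(575,322),(470,337)]]);print(P,P.mean(0))
Q=np.array([atz('side',S(p),.018) for p in [(464,213),(510,160),(555,175),(510,238)]]);print(Q.mean(0))
print([np.linalg.norm(P[i]-P[i-1]) for i in range(4)])
v=P[1]+P[2]-P[0]-P[3];print('yaw long',np.degrees(np.arctan2(v[1],v[0])))
s=[atz('top',T(p),.012) for p in[(677,33),(677,402)]];s2=[atz('side',S(p),.012) for p in[(385,42),(670,155)]];print('stick',s,np.mean(s,0),np.linalg.norm(s[0]-s[1]),s2,np.mean(s2,0))
G=np.array([atz('top',T(p),.026) for p in[(61,124),(313,165),(47,198),(298,240)]]);print('rails',G)
m0=(G[0]+G[2])/2;m1=(G[1]+G[3])/2;u=m0-m1;L=np.linalg.norm(u);u/=L;n=np.array([-u[1],u[0]])
print('mouth rail mid',m1,'len',L,'yaw',np.degrees(np.arctan2(u[1],u[0])),'origin',m1+.045*u,m0-.172*u)
E
```

```text
A [0.4885 0.0188 0.0225]
B [ 0.4999 -0.0671  0.0158]
C [ 0.4584 -0.072   0.0163]
D [0.4469 0.0122 0.0133]
s+ [ 0.6932 -0.1588  0.0087]
s- [ 0.396  -0.1521  0.0156]
wU [0.5843 0.1    0.0226]
wL [0.5056 0.1148 0.0233]
rU [0.5829 0.1377 0.0271]
rL [0.5215 0.1487 0.0229]
offcut top z18
[[ 0.4905  0.0197]
 [ 0.5011 -0.066 ]
 [ 0.4579 -0.072 ]
 [ 0.4457  0.0118]] [ 0.4738 -0.0266]
[ 0.4726 -0.026 ]
[np.float64(0.045555055357213964), np.float64(0.08630769209555715), np.float64(0.04365946796513725), np.float64(0.0847083195752477)]
yaw long -82.32573913707277
stick [array([ 0.6932, -0.1575]), array([ 0.3943, -0.1538])] [ 0.5437 -0.1556] 0.29894429604978007 [array([ 0.6895, -0.1549]), array([ 0.3988, -0.1557])] [ 0.5442 -0.1553]
rails [[0.6166 0.342 ]
 [0.5832 0.1378]
 [0.5565 0.3524]
 [0.5228 0.1496]]
mouth rail mid [0.553  0.1437] len 0.20622752726914745 yaw 80.63104195821076 origin [0.5603 0.1881] [0.5586 0.1775]
```

```bash
cat >> h.py <<'E'
def go(x,y,z,yaw=None,s=None):
    """remaining move in tool units from current measured pose"""
    from plant import state
    s=s or state();p=np.array(s['position']);r=np.radians(s['orientation'][2])
    d=np.array([x,y,z])-p;c,n=np.cos(r),np.sin(r)
    t=np.array([c*d[0]+n*d[1],n*d[0]-c*d[1],-d[2]])/.03
    print('pose',p.round(4),np.round(s['orientation'],2),'F',np.round(s['force'],1),'t',s['t'],'grip',round(s['grip_width'],4),s['grasp_force'])
    print('units',t.round(2),'roll',None if yaw is None else round(-(((yaw-s['orientation'][2]+180)%360)-180)/6,2))
E
python3 - <<'E'
from h import *
k=420/588
for a,b in [((765,540),(745,125)),((690,385),(605,180)),((680,270),(515,185))]:
    X=cv2.triangulatePoints(PM('top'),PM('side'),np.array(a)*k,np.array(b)*k).ravel();print(X[:3]/X[3])
# pipe end: purple cap right edge top/bottom
for a,b in [((282,135),(188,308))]:
    X=cv2.triangulatePoints(PM('top'),PM('side'),np.array(a)*k,np.array(b)*k).ravel();print(X[:3]/X[3])
go(.474,-.027,.35,97.7)
E
```

```text
[ 0.17345933 -0.36142381  0.2666472 ]
[ 0.35782649 -0.34353647  0.11659313]
[ 0.54429339 -0.37330709  0.0279324 ]
[0.76729604 0.29845716 0.04730996]
pose [ 0.1656 -0.6282  0.4039] [-1.7991e+02  1.0000e-02  1.4770e+01] F [-0.6 -0.1 -0.1] t 0.1 grip 0.0856 0.0
units [ 15.05 -16.76   1.8 ] roll -13.82
```

>>> {"method": "servo_tool", "body": {
  "gripper": [85, 85, 85, 85, 85, 85, 85, 85, 85, 85, 85, 85],
  "dp": [
    [0, 0, -1],
    [0, 0, -1],
    [0, 0, -1],
    [0, 0, -1],
    [0.9, -1, 0],
    [0.9, -1, 0],
    [0.9, -1, 0],
    [0.9, -1, 0],
    [0.9, -1, 0],
    [0.9, -1, 0],
    [0.9, -1, 0],
    [0.9, -1, 0]
  ],
  "roll": [0, 0, 0, 0, 0, 0, 0, 0, 0, 0, 0, 0]
}}

```text
t: 1.3
position: [0.3137, -0.3397, 0.5244]
orientation: [-180.0, 0.0, 14.8]
force: [-0.2, -1.4, 0.3]
grip_width: 0.0849
grasp_force: 0.0
```

>>> {"method": "servo_tool", "body": {
  "gripper": [85, 85, 85, 85, 85, 85, 85, 85, 85, 85, 85, 85],
  "dp": [
    [0.9, -1, 0],
    [0.9, -1, 0],
    [0.9, -1, 0],
    [0.9, -1, 0],
    [0.9, -1, 0],
    [0.9, -1, 0],
    [0.9, -1, 0],
    [0.9, -1, 0],
    [0.8, -0.8, 0],
    [0, 0, 1],
    [0, 0, 1],
    [0, 0, 1]
  ],
  "roll": [0, 0, 0, 0, 0, 0, 0, 0, 0, 0, 0, 0]
}}

```text
t: 2.5
position: [0.478, -0.0246, 0.4334]
orientation: [180.0, 0.0, 14.8]
force: [0.4, -0.4, 0.4]
grip_width: 0.085
grasp_force: 0.0
```

>>> {"method": "servo_tool", "body": {
  "gripper": [85, 85, 85, 85, 85, 85, 85, 85, 85, 85, 85, 85],
  "dp": [
    [0, 0, 0],
    [0, 0, 0],
    [0, 0, 0],
    [0, 0, 0],
    [0, 0, 0],
    [0, 0, 0],
    [0, 0, 0],
    [0, 0, 0],
    [0, 0, 0],
    [0, 0, 0],
    [0, 0, 0],
    [0, 0, 0]
  ],
  "roll": [-1, -1, -1, -1, -1, -1, -1, -1, -1, -1, -1, -1]
}}

```text
t: 3.7
position: [0.4779, -0.025, 0.4344]
orientation: [-180.0, 0.0, 87.0]
force: [0.4, 0.2, 0.1]
grip_width: 0.0849
grasp_force: 0.0
```

```bash
python3 -c "
from h import *;go(.4735,-.0265,.169,97.7)
from plant import state;print(state()['joints'])"
```

```text
pose [ 0.4779 -0.025   0.4344] [-179.96    0.     87.02] F [0.4 0.2 0.1] t 3.7 grip 0.0849 0.0
units [-0.06 -0.14  8.85] roll -1.78
[ 33.12035348  16.41104762 -41.78027157 109.59903385  12.72378436
  58.69170246 -17.16057272]
```

>>> {"method": "servo_tool", "body": {
  "gripper": [60, 60, 60, 60, 60, 60, 60, 60, 60, 60, 60, 60],
  "dp": [
    [0, -0.15, 0],
    [0, 0, 0],
    [0, 0, 1],
    [0, 0, 1],
    [0, 0, 1],
    [0, 0, 1],
    [0, 0, 1],
    [0, 0, 1],
    [0, 0, 1],
    [0, 0, 1],
    [0, 0, 0.5],
    [0, 0, 0]
  ],
  "roll": [-1, -0.8, 0, 0, 0, 0, 0, 0, 0, 0, 0, 0]
}}

```text
t: 4.9
position: [0.4728, -0.0245, 0.1782]
orientation: [-179.8, -0.0, 97.6]
force: [-0.3, -0.7, -0.2]
grip_width: 0.0602
grasp_force: 0.0
```

>>> {"method": "servo_tool", "body": {
  "gripper": [60, 60],
  "dp": [
    [0, 0, 0.1],
    [0, 0, 0]
  ],
  "roll": [0, 0]
}}

```text
t: 5.1
position: [0.4742, -0.0247, 0.1775]
orientation: [179.9, 0.0, 97.6]
force: [-0.6, -0.8, 0.2]
grip_width: 0.0596
grasp_force: 0.0
```

```bash
python3 -c "
from h import *;go(.4735,-.0265,.173,97.7)
from plant import get_image
g=get_image('side')['color'][130:270,220:400,::-1]
cv2.imwrite('pics/g1.png',cv2.resize(g,None,fx=4,fy=4,interpolation=2))"
```

```text
pose [ 0.4742 -0.0247  0.1775] [1.7991e+02 2.0000e-02 9.7560e+01] F [-0.6 -0.8  0.2] t 5.1 grip 0.0596 0.0
units [-0.06 -0.03  0.15] roll -0.02
```

View pics/g1.png

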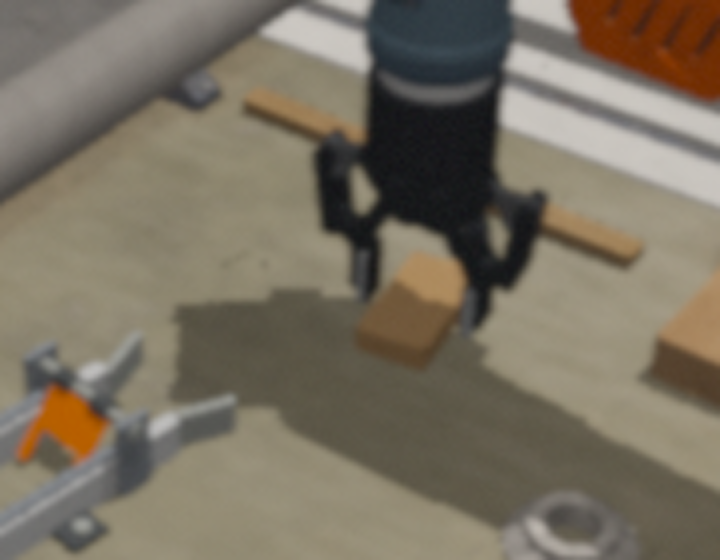

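The fingers straddle the offcut (tips at about (365,297) and (470,328) in the crop), so I'll close.

>>> {"method": "servo_tool", "body": {
  "gripper": [60, 35, 35, 35, 35, 35, 35, 35],
  "dp": [
    [0, 0, 0.07],
    [0, 0, 0],
    [0, 0, 0],
    [0, 0, 0],
    [0, 0, 0],
    [0, 0, 0],
    [0, 0, -0.5],
    [0, 0, -0.5]
  ],
  "roll": [0, 0, 0, 0, 0, 0, 0, 0],
  "squeeze": 35
}}

```text
t: 5.95
position: [0.4735, -0.0245, 0.2056]
orientation: [-180.0, -0.0, 97.6]
force: [-0.1, 0.7, 0.1]
grip_width: 0.044
grasp_force: 36.0
```

```bash
python3 -c "
from h import *
import plant;t=np.radians(80.6);o=np.array([.559,.187])-.07*np.array([np.cos(t),np.sin(t)]);print(o);go(o[0],o[1],.177,80.6)
"
```

```text
[0.54756718 0.11793995]
pose [ 0.4735 -0.0245  0.2056] [-1.7996e+02 -1.0000e-02  9.7590e+01] F [-0.1  0.7  0.1] t 5.95 grip 0.044 35.951380133628845
units [4.38 3.07 0.95] roll 2.83
```

>>> {"method": "servo_tool", "body": {
  "gripper": [35, 35, 35, 35],
  "dp": [
    [0, 0, -0.5],
    [0, 0, 0],
    [0, 0, 0],
    [0, 0, 0]
  ],
  "roll": [1, 1, 0.83, 0]
}}

```text
t: 6.35
position: [0.4739, -0.0246, 0.2209]
orientation: [179.9, 0.0, 80.6]
force: [-0.1, -0.2, -0.1]
grip_width: 0.0439
grasp_force: 36.0
```

```bash
python3 -c "
from h import *
go(.5436,.0943,.1765,80.6)"
```

```text
pose [ 0.4739 -0.0246  0.2209] [179.91   0.    80.55] F [-0.1 -0.2 -0.1] t 6.35 grip 0.0439 35.96575856208801
units [4.29 1.64 1.48] roll -0.01
```

>>> {"method": "servo_tool", "body": {
  "gripper": [35, 35, 35, 35, 35, 35, 35, 35, 35],
  "dp": [
    [0.8, 0.4, 0],
    [0.9, 0.4, 0],
    [0.9, 0.4, 0],
    [0.9, 0.4, 0],
    [0.79, 0.04, 0],
    [0, 0, 0],
    [0, 0, 0.7],
    [0, 0, 0.7],
    [0, 0, 0]
  ],
  "roll": [0, 0, 0, 0, 0, 0, 0, 0, 0]
}}

```text
t: 7.25
position: [0.5423, 0.0934, 0.1762]
orientation: [-179.8, 0.1, 80.7]
force: [-0.8, -0.6, -1.4]
grip_width: 0.044
grasp_force: 36.4
```

```bash
python3 -c "
from h import *
go(.5436,.0943,.1755,80.6)
from plant import get_image
a=get_image('side')['color'][150:290,150:330,::-1]
cv2.imwrite('pics/g2.png',cv2.resize(a,None,fx=4,fy=4,interpolation=2))"
```

```text
pose [0.5423 0.0934 0.1762] [-1.7982e+02  8.0000e-02  8.0670e+01] F [-0.8 -0.6 -1.4] t 7.25 grip 0.044 36.35579466819763
units [0.04 0.04 0.02] roll 0.01
```

View pics/g2.png

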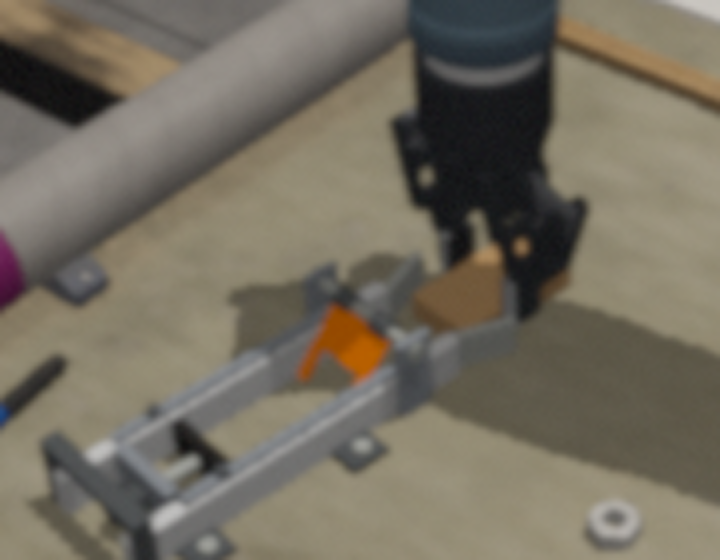

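The offcut's front is in the mouth and the fingers sit just outside the wing tips. I'll release with a small opening and lift.

>>> {"method": "servo_tool", "body": {
  "gripper": [35, 58, 58, 58, 58, 58, 58, 58],
  "dp": [
    [0, 0, 0.02],
    [0, 0, 0],
    [0, 0, 0],
    [0, 0, 0],
    [0, 0, -0.4],
    [0, 0, -0.8],
    [0, 0, -1],
    [0, 0, -1]
  ],
  "roll": [0, 0, 0, 0, 0, 0, 0, 0]
}}

```text
t: 8.1
position: [0.543, 0.0944, 0.2747]
orientation: [-180.0, 0.0, 80.6]
force: [-0.0, -0.5, -0.4]
grip_width: 0.058
grasp_force: 0.0
```

```bash
python3 -c "
from h import *
go(.544,-.1555,.2566,-.7)"
```

```text
pose [0.543  0.0944 0.2747] [-179.99    0.     80.62] F [-0.  -0.5 -0.4] t 8.1 grip 0.058 0.0
units [-8.21  1.39  0.6 ] roll 13.55
```

>>> {"method": "servo_tool", "body": {
  "gripper": [58, 58, 58, 58, 58, 58, 58, 58, 58, 58],
  "dp": [
    [-1, 0.2, 0],
    [-1, 0.2, 0],
    [-1, 0.2, 0],
    [-1, 0.2, 0],
    [-1, 0.2, 0],
    [-1, 0.2, 0],
    [-1, 0.19, 0],
    [-1, 0, 0],
    [-0.21, 0, 0],
    [0, 0, 0]
  ],
  "roll": [0, 0, 0, 0, 0, 0, 0, 0, 0, 0]
}}

```text
t: 9.1
position: [0.5438, -0.1567, 0.2736]
orientation: [180.0, 0.0, 80.4]
force: [0.3, 1.1, -0.2]
grip_width: 0.0581
grasp_force: 0.0
```

>>> {"method": "servo_tool", "body": {
  "gripper": [45, 45, 45, 45, 45, 45, 45, 45, 45, 45, 45, 45],
  "dp": [
    [0, 0, 0],
    [0, 0, 0],
    [0, 0, 0],
    [0, 0, 0],
    [0, 0, 0],
    [0, 0, 0],
    [0, 0, 0],
    [0, 0, 0],
    [0, 0, 0],
    [0, 0, 0],
    [0, 0, 0],
    [0, 0, 0]
  ],
  "roll": [1, 1, 1, 1, 1, 1, 1, 1, 1, 1, 1, 1]
}}

```text
t: 10.3
position: [0.5445, -0.1531, 0.2734]
orientation: [-179.9, -0.0, 8.5]
force: [-0.5, 0.2, -0.5]
grip_width: 0.0449
grasp_force: 0.0
```

>>> {"method": "servo_tool", "body": {
  "gripper": [45, 45, 45, 45],
  "dp": [
    [0, 0, 0],
    [0, 0, 0],
    [0, 0, 0.6],
    [0, 0, 0]
  ],
  "roll": [1, 0.55, 0, 0]
}}

```text
t: 10.7
position: [0.5436, -0.1531, 0.2538]
orientation: [-179.9, 0.2, -0.5]
force: [-0.6, 0.3, -0.2]
grip_width: 0.0451
grasp_force: 0.0
```

```bash
python3 - <<'E'
from h import *
from plant import get_image,state
go(.544,-.1555,.176,-.7);print(state()['joints'])
g=get_image('top');d['top']=g
cv2.imwrite('pics/t2.png',cv2.resize(g['color'][120:260,165:405,::-1],None,fx=3,fy=3,interpolation=2))
E
```

```text
pose [ 0.5436 -0.1531  0.2538] [-1.7989e+02  1.6000e-01 -5.3000e-01] F [-0.6  0.3 -0.2] t 10.7 grip 0.0451 0.0
units [0.01 0.08 2.59] roll 0.03
[ 18.26343607  34.78715326  -9.35537069 106.52744905   8.25416191
  39.51193639 -86.37212151]
```

View pics/t2.png

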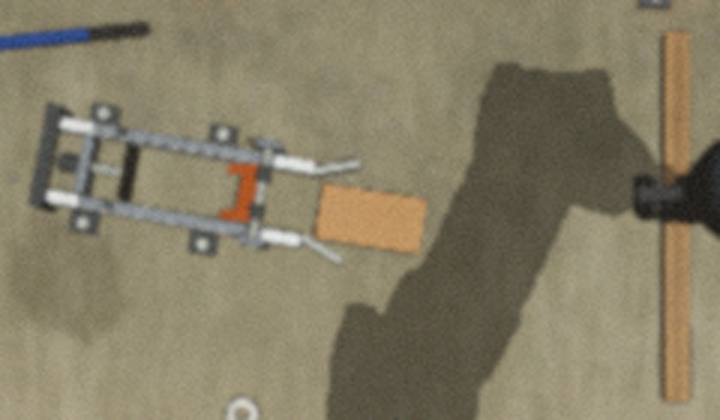

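>>> {"method": "servo_tool", "body": {
  "gripper": [45, 45, 45, 45, 10, 10, 10, 10, 10, 10],
  "dp": [
    [0, 0.08, 0.8],
    [0, 0, 0.8],
    [0, 0, 0.9],
    [0, 0, 0.08],
    [0, 0, 0],
    [0, 0, 0],
    [0, 0, 0],
    [0, 0, 0],
    [0, 0, 0],
    [0, 0, 0]
  ],
  "roll": [0, 0, 0, 0, 0, 0, 0, 0, 0, 0],
  "squeeze": 70
}}

```text
t: 11.75
position: [0.5449, -0.1578, 0.1793]
orientation: [180.0, -0.1, -0.7]
force: [-2.1, 1.4, 7.7]
grip_width: 0.0174
grasp_force: 69.3
```

```bash
python3 - <<'E'
from h import *
go(.544,-.1555,.23,80.6)
o=np.array([.559,.187]);t=np.radians(80.6);u=np.array([np.cos(t),np.sin(t)]);n=np.array([-u[1],u[0]])
P=np.array([atz('top',T(p),.018) for p in [(321,183),(427,199),(418,253),(316,239)]])
c=P.mean(0);v=P[0]+P[3]-P[1]-P[2];print('offcut',c,'gate',(c-o)@u,(c-o)@n,np.degrees(np.arctan2(v[1],v[0])))
E
```

```text
pose [ 0.5449 -0.1578  0.1793] [ 1.7998e+02 -1.4000e-01 -7.0000e-01] F [-2.1  1.4  7.7] t 11.75 grip 0.0174 69.31261897087097
units [-0.03 -0.08 -1.69] roll -13.55
offcut [0.54090664 0.09168416] gate -0.09699106682913837 0.0022828548452017445 81.80381962434018
```

>>> {"method": "servo_tool", "body": {
  "gripper": [10, 10, 10, 10],
  "dp": [
    [0, 0, -0.6],
    [0, 0, -1],
    [0, 0, -1],
    [0, 0, 0]
  ],
  "roll": [0, 0, 0, 0]
}}

```text
t: 12.15
position: [0.546, -0.1585, 0.2602]
orientation: [179.9, -0.5, -0.7]
force: [0.6, 0.0, -0.5]
grip_width: 0.0176
grasp_force: 68.5
```

```bash
python3 - <<'E'
from h import *
k=420/588
for z in(-.02,0,.02,.04,.06):
    print(z,[atz('top',np.array(p)*k,z).round(3) for p in[(591,150),(596,350)]],[atz('side',S(p),z).round(3) for p in[(430,5),(690,108)]])
go(.5105,-.106,.23,80.6)
E
```

```text
-0.02 [array([ 0.762, -0.245]), array([ 0.403, -0.248])] [array([ 0.722, -0.276]), array([ 0.433, -0.269])]
0 [array([ 0.756, -0.239]), array([ 0.404, -0.241])] [array([ 0.704, -0.249]), array([ 0.423, -0.242])]
0.02 [array([ 0.75 , -0.232]), array([ 0.405, -0.235])] [array([ 0.686, -0.221]), array([ 0.412, -0.215])]
0.04 [array([ 0.743, -0.226]), array([ 0.405, -0.228])] [array([ 0.667, -0.194]), array([ 0.401, -0.188])]
0.06 [array([ 0.737, -0.219]), array([ 0.406, -0.222])] [array([ 0.649, -0.167]), array([ 0.39 , -0.161])]
pose [ 0.546  -0.1585  0.2602] [179.89  -0.46  -0.73] F [ 0.6  0.  -0.5] t 12.15 grip 0.0176 68.52407813072205
units [-1.2  -1.73  1.01] roll -13.55
```

>>> {"method": "servo_tool", "body": {
  "gripper": [10, 10, 10, 10, 10, 10, 10, 10, 10, 10, 10, 10],
  "dp": [
    [-0.6, -0.9, 0],
    [-0.6, -0.8, 0],
    [0, 0, 0],
    [0, 0, 0],
    [0, 0, 0],
    [0, 0, 0],
    [0, 0, 0],
    [0, 0, 0],
    [0, 0, 0],
    [0, 0, 0],
    [0, 0, 0],
    [0, 0, 0]
  ],
  "roll": [0, 0, -1, -1, -1, -1, -1, -1, -1, -1, -1, -1]
}}

```text
t: 13.35
position: [0.5086, -0.1066, 0.2555]
orientation: [180.0, 0.0, 59.5]
force: [0.1, -0.6, -0.2]
grip_width: 0.0172
grasp_force: 68.6
```

>>> {"method": "servo_tool", "body": {
  "gripper": [10, 10, 10, 10, 10, 10],
  "dp": [
    [0, 0, 0],
    [0, 0, 0],
    [0, 0, 0],
    [0, 0, 0],
    [0, 0, 0],
    [0, 0, 0]
  ],
  "roll": [-1, -1, -1, -0.55, 0, 0]
}}

```text
t: 13.95
position: [0.5086, -0.1066, 0.2555]
orientation: [-180.0, 0.0, 80.5]
force: [0.5, -0.3, -0.6]
grip_width: 0.0173
grasp_force: 68.6
```

```bash
python3 - <<'E'
from h import *
from plant import get_image
go(.5105,-.106,.181,80.6)
a=get_image('top')['color'][100:260,225:415,::-1];b=get_image('side')['color'][110:270,210:400,::-1]
cv2.imwrite('pics/g3.png',cv2.resize(np.hstack([a,b]),None,fx=2.1,fy=2.1,interpolation=2))
E
```

```text
pose [ 0.5086 -0.1066  0.2555] [-180.      0.     80.48] F [ 0.5 -0.3 -0.6] t 13.95 grip 0.0173 68.57271552085876
units [0.03 0.06 2.48] roll -0.02
```

View pics/g3.png

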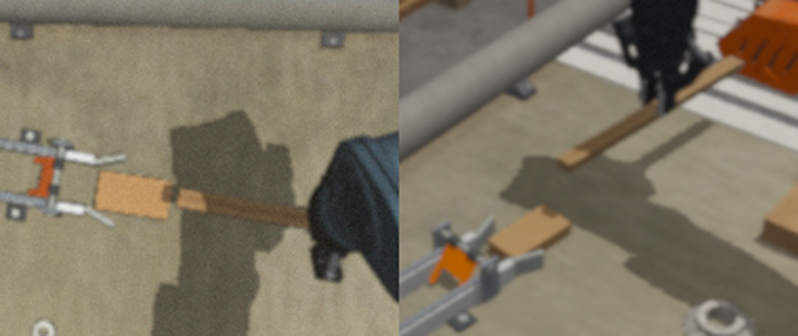

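>>> {"method": "servo_tool", "body": {
  "gripper": [10, 10, 10, 10, 10, 10, 10, 10, 10, 10, 10],
  "dp": [
    [0, 0.06, 0.8],
    [0, 0, 0.8],
    [0, 0, 0.8],
    [0, 0, 0.08],
    [0.2, 0, 0],
    [0.2, 0, 0],
    [0.2, 0, 0],
    [0.2, 0, 0],
    [0.2, 0, 0],
    [0.2, 0, 0],
    [0, 0, 0]
  ],
  "roll": [0, 0, 0, 0, 0, 0, 0, 0, 0, 0, 0]
}}

```text
t: 15.15
position: [0.5166, -0.07, 0.1814]
orientation: [180.0, -0.0, 80.7]
force: [0.6, -0.4, -1.3]
grip_width: 0.0174
grasp_force: 68.6
```

```bash
cat >> h.py <<'E'
def gp():
    from plant import state
    s=state();t=np.radians(80.6);u=np.array([np.cos(t),np.sin(t)]);n=np.array([-u[1],u[0]])
    d=np.array(s['position'][:2])-[.559,.187];f=np.array(s['force'][:2])
    print('t',s['t'],'gate x %.1f y %.1f z %.1f front %.1f | Fu %.1f Fn %.1f Fz %.1f'%(1e3*d@u,1e3*d@n,1e3*s['position'][2],1e3*d@u+149,f@u,f@n,s['force'][2]),np.round(s['orientation'],2),s['grip_width'])
E
python3 -c "from h import *;gp()"
```

```text
t 15.15 gate x -260.5 y -0.1 z 181.4 front -111.5 | Fu -0.3 Fn -0.7 Fz -1.3 [ 1.7998e+02 -4.0000e-02  8.0680e+01] 0.01735917932495244
```

>>> {"method": "servo_tool", "body": {
  "gripper": [10, 10, 10, 10, 10, 10, 10],
  "dp": [
    [0.2, 0, 0],
    [0.2, 0, 0],
    [0.2, 0, 0],
    [0.2, 0, 0],
    [0.2, 0, 0],
    [0.2, 0, 0],
    [0, 0, 0]
  ],
  "roll": [0, 0, 0, 0, 0, 0, 0]
}}

```text
t: 15.85
position: [0.5224, -0.0347, 0.1812]
orientation: [180.0, -0.0, 80.7]
force: [0.0, 0.1, -0.6]
grip_width: 0.0173
grasp_force: 68.6
```

>>> {"method": "servo_tool", "body": {
  "gripper": [10, 10, 10, 10, 10],
  "dp": [
    [0.15, 0, 0],
    [0.15, 0, 0],
    [0.15, 0, 0],
    [0.15, 0, 0],
    [0, 0, 0]
  ],
  "roll": [0, 0, 0, 0, 0]
}}

```text
t: 16.35
position: [0.5254, -0.0172, 0.1813]
orientation: [180.0, -0.0, 80.6]
force: [1.4, -0.8, -2.2]
grip_width: 0.0174
grasp_force: 68.6
```

>>> {"method": "servo_tool", "body": {
  "gripper": [10, 10, 10, 10, 10],
  "dp": [
    [0.15, 0, 0],
    [0.15, 0, 0],
    [0.15, 0, 0],
    [0.15, 0, 0],
    [0, 0, 0]
  ],
  "roll": [0, 0, 0, 0, 0]
}}

```text
t: 16.85
position: [0.5283, 0.0012, 0.1813]
orientation: [180.0, -0.1, 80.7]
force: [-0.3, 0.2, 0.2]
grip_width: 0.0176
grasp_force: 68.6
```

```bash
python3 -c "from h import *;gp()"
```

```text
t 16.85 gate x -188.4 y -0.0 z 181.3 front -39.4 | Fu 0.1 Fn 0.4 Fz 0.2 [ 1.7998e+02 -8.0000e-02  8.0680e+01] 0.01762926476328864
```

```bash
python3 - <<'E'
from h import *
from plant import get_image
a=get_image('top')['color'][150:215,165:305,::-1];b=get_image('side')['color'][190:300,150:300,::-1]
A=cv2.resize(a,(700,325),interpolation=2)
B=cv2.resize(b,None,fx=2.4,fy=2.4,interpolation=2);B=cv2.copyMakeBorder(B,0,0,0,700-B.shape[1],cv2.BORDER_CONSTANT)
cv2.imwrite('pics/g4.png',np.vstack([A,B]))
E
```

```text
(no output)
```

View pics/g4.png

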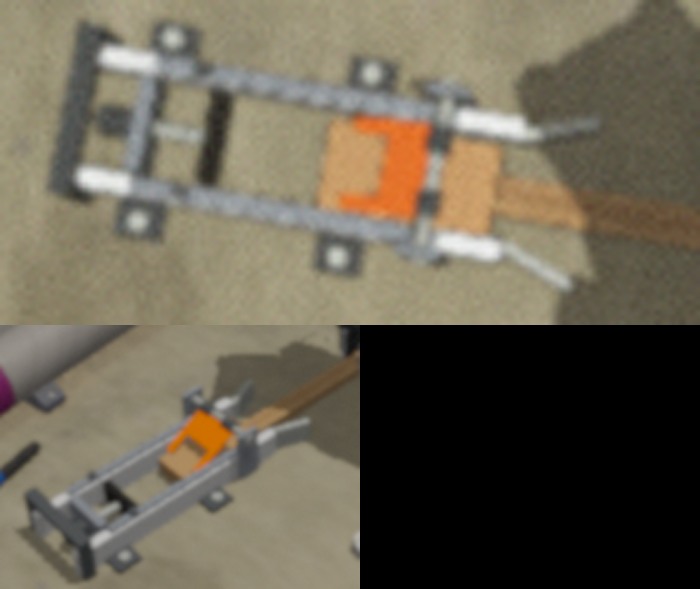

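The offcut is straight under the lifted flap. The gap from its front end (about x=325) to the buffer face (about x=228) is roughly 48 mm, which suggests s is near -9. From here I go on in small steps.

>>> {"method": "servo_tool", "body": {
  "gripper": [10, 10, 10, 10, 10, 10, 10, 10, 10],
  "dp": [
    [0.15, 0, 0],
    [0.15, 0, 0],
    [0.15, 0, 0],
    [0.15, 0, 0],
    [0.15, 0, 0],
    [0.15, 0, 0],
    [0.15, 0, 0],
    [0.15, 0, 0],
    [0, 0, 0]
  ],
  "roll": [0, 0, 0, 0, 0, 0, 0, 0, 0]
}}

```text
t: 17.85
position: [0.5342, 0.0365, 0.1813]
orientation: [180.0, -0.1, 80.7]
force: [0.5, 0.4, -0.5]
grip_width: 0.0174
grasp_force: 68.6
```

```bash
python3 -c "from h import *;gp()"
```

```text
t 17.85 gate x -152.6 y -0.1 z 181.3 front -3.6 | Fu 0.4 Fn -0.5 Fz -0.5 [ 1.7998e+02 -7.0000e-02  8.0660e+01] 0.017442774752401573
```

>>> {"method": "servo_tool", "body": {
  "gripper": [10, 10, 10, 10],
  "dp": [
    [0.1, 0, 0],
    [0.1, 0, 0],
    [0, 0, 0],
    [0, 0, 0]
  ],
  "roll": [0, 0, 0, 0]
}}

```text
t: 18.25
position: [0.535, 0.0416, 0.1812]
orientation: [180.0, -0.0, 80.6]
force: [0.8, -0.6, -0.6]
grip_width: 0.0172
grasp_force: 68.6
```

```bash
python3 -c "from h import *;gp()"
```

```text
t 18.25 gate x -147.4 y -0.1 z 181.2 front 1.6 | Fu -0.4 Fn -0.9 Fz -0.6 [ 1.7999e+02 -4.0000e-02  8.0610e+01] 0.01724631550194448
```

>>> {"method": "servo_tool", "body": {
  "gripper": [10, 10, 10, 10],
  "dp": [
    [0.1, 0, 0],
    [0.1, 0, 0],
    [0, 0, 0],
    [0, 0, 0]
  ],
  "roll": [0, 0, 0, 0]
}}

```text
t: 18.65
position: [0.5361, 0.0476, 0.1813]
orientation: [180.0, -0.0, 80.6]
force: [0.4, -0.7, -0.2]
grip_width: 0.017
grasp_force: 68.6
```

```bash
python3 -c "from h import *;gp()"
```

```text
t 18.65 gate x -141.3 y -0.1 z 181.3 front 7.7 | Fu -0.7 Fn -0.5 Fz -0.2 [ 1.7998e+02 -4.0000e-02  8.0620e+01] 0.017035042138886576
```

>>> {"method": "servo_tool", "body": {
  "gripper": [10, 10, 10, 10],
  "dp": [
    [0.1, 0, 0],
    [0.1, 0, 0],
    [0, 0, 0],
    [0, 0, 0]
  ],
  "roll": [0, 0, 0, 0]
}}

```text
t: 19.05
position: [0.5368, 0.0529, 0.1811]
orientation: [-180.0, 0.0, 80.6]
force: [-0.6, -3.1, -0.3]
grip_width: 0.0174
grasp_force: 68.6
```

```bash
python3 -c "from h import *;gp()"
```

```text
t 19.05 gate x -135.9 y -0.0 z 181.1 front 13.1 | Fu -3.2 Fn 0.1 Fz -0.3 [-1.7998e+02  3.0000e-02  8.0600e+01] 0.01736460136137001
```

>>> {"method": "servo_tool", "body": {
  "gripper": [10, 10, 10, 10],
  "dp": [
    [0.1, 0, 0],
    [0.1, 0, 0],
    [0, 0, 0],
    [0, 0, 0]
  ],
  "roll": [0, 0, 0, 0]
}}

```text
t: 19.45
position: [0.5376, 0.0578, 0.1809]
orientation: [-179.9, 0.1, 80.5]
force: [-0.7, -6.9, 0.7]
grip_width: 0.0173
grasp_force: 68.7
```

```bash
python3 -c "from h import *;gp()"
```

```text
t 19.45 gate x -131.0 y 0.1 z 180.9 front 18.0 | Fu -6.9 Fn -0.4 Fz 0.7 [-1.7993e+02  1.3000e-01  8.0540e+01] 0.017340555221179457
```

>>> {"method": "servo_tool", "body": {
  "gripper": [10, 10, 10, 10],
  "dp": [
    [0.1, 0, 0],
    [0.1, 0, 0],
    [0, 0, 0],
    [0, 0, 0]
  ],
  "roll": [0, 0, 0, 0]
}}

```text
t: 19.85
position: [0.5384, 0.0629, 0.1807]
orientation: [-179.9, 0.2, 80.5]
force: [-1.8, -9.1, -0.1]
grip_width: 0.0174
grasp_force: 68.7
```

```bash
python3 -c "from h import *;gp()"
```

```text
t 19.85 gate x -125.8 y 0.0 z 180.7 front 23.2 | Fu -9.2 Fn 0.3 Fz -0.1 [-179.9     0.22   80.5 ] 0.01736468671145425
```

>>> {"method": "servo_tool", "body": {
  "gripper": [10, 10, 10],
  "dp": [
    [0.1, 0, 0],
    [0, 0, 0],
    [0, 0, 0]
  ],
  "roll": [0, 0, 0]
}}

```text
t: 20.15
position: [0.5388, 0.0653, 0.1806]
orientation: [-179.9, 0.3, 80.5]
force: [-1.8, -10.3, 0.7]
grip_width: 0.0173
grasp_force: 68.7
```

```bash
python3 -c "from h import *;gp()"
```

```text
t 20.15 gate x -123.4 y 0.1 z 180.6 front 25.6 | Fu -10.4 Fn 0.1 Fz 0.7 [-179.88    0.28   80.48] 0.017275338825274565
```

```bash
cat >> h.py <<'E'
def fl(g=None):
    from plant import get_image
    for n,(y0,y1,x0,x1) in dict(top=(150,215,165,305),side=(205,260,200,270)).items():
        c=(d[n] if g else get_image(n))['color'][y0:y1,x0:x1].astype(int)
        m=(c[...,0]>150)&(c[...,0]-c[...,1]>75)&(c[...,2]<90)
        ys,xs=np.nonzero(m);print(n,m.sum(),xs.mean().round(1)+x0,ys.mean().round(1)+y0,xs.min()+x0,ys.max()+y0,end=' | ')
    print()
E
python3 -c "
from h import *
fl(1);fl();gp()"
```

```text
top 56 245.8 184.0 240 192 | side 143 236.4 235.3 226 243 | 
top 194 243.3 183.2 233 192 | side 220 234.9 235.4 221 248 | 
t 20.25 gate x -123.4 y 0.1 z 180.6 front 25.6 | Fu -9.8 Fn -0.1 Fz 0.6 [-179.87    0.28   80.48] 0.01723906029832903
```

>>> {"method": "servo_tool", "body": {
  "gripper": [10, 10, 10],
  "dp": [
    [0.1, 0, 0],
    [0, 0, 0],
    [0, 0, 0]
  ],
  "roll": [0, 0, 0]
}}

```text
t: 20.55
position: [0.5392, 0.0678, 0.1805]
orientation: [-179.9, 0.3, 80.5]
force: [-2.9, -11.2, 1.3]
grip_width: 0.0172
grasp_force: 68.7
```

```bash
python3 -c "
from h import *
fl();gp()"
```

```text
top 192 243.2 183.2 233 192 | side 221 234.9 235.5 221 248 | 
t 20.65 gate x -120.8 y 0.1 z 180.5 front 28.2 | Fu -10.3 Fn 0.2 Fz 1.3 [-179.86    0.32   80.46] 0.01737229715108513
```

Good discriminator: top orange count is about 56 shut and about 192 lifted. I'll continue in 2 mm steps.

>>> {"method": "servo_tool", "body": {
  "gripper": [10, 10, 10],
  "dp": [
    [0.08, 0, 0],
    [0, 0, 0],
    [0, 0, 0]
  ],
  "roll": [0, 0, 0]
}}

```text
t: 20.95
position: [0.5395, 0.0698, 0.1804]
orientation: [-179.8, 0.4, 80.4]
force: [-2.2, -13.5, 0.9]
grip_width: 0.0172
grasp_force: 68.7
```

```bash
python3 -c "
from h import *
fl();gp()"
```

```text
top 192 243.2 183.2 233 192 | side 217 235.0 235.7 221 248 | 
t 21.05 gate x -118.9 y 0.1 z 180.4 front 30.1 | Fu -12.0 Fn -0.2 Fz 0.3 [-179.84    0.37   80.43] 0.017405134250176424
```

>>> {"method": "servo_tool", "body": {
  "gripper": [10, 10, 10],
  "dp": [
    [0.06, 0, 0],
    [0, 0, 0],
    [0, 0, 0]
  ],
  "roll": [0, 0, 0]
}}

```text
t: 21.35
position: [0.5397, 0.0711, 0.1804]
orientation: [-179.8, 0.4, 80.4]
force: [-1.9, -12.8, 0.9]
grip_width: 0.0173
grasp_force: 68.7
```

```bash
python3 -c "
from h import *
fl();gp()"
```

```text
top 188 243.2 183.4 233 192 | side 217 235.0 235.6 221 248 | 
t 21.45 gate x -117.4 y 0.1 z 180.4 front 31.6 | Fu -12.4 Fn 0.4 Fz 0.4 [-179.83    0.4    80.42] 0.0169587752438725
```

>>> {"method": "servo_tool", "body": {
  "gripper": [10, 10, 10],
  "dp": [
    [0.06, 0, 0],
    [0, 0, 0],
    [0, 0, 0]
  ],
  "roll": [0, 0, 0]
}}

```text
t: 21.75
position: [0.54, 0.0727, 0.1803]
orientation: [-179.8, 0.4, 80.4]
force: [-1.9, -13.4, 0.0]
grip_width: 0.0175
grasp_force: 68.7
```

```bash
python3 -c "
from h import *
fl();gp()"
```

```text
top 189 243.2 183.3 233 192 | side 215 235.0 235.7 221 248 | 
t 21.85 gate x -115.9 y 0.1 z 180.3 front 33.1 | Fu -14.0 Fn 0.1 Fz 0.4 [-179.82    0.44   80.41] 0.017455189078735375
```

>>> {"method": "servo_tool", "body": {
  "gripper": [10, 10, 10],
  "dp": [
    [0.05, 0, 0],
    [0, 0, 0],
    [0, 0, 0]
  ],
  "roll": [0, 0, 0]
}}

```text
t: 22.15
position: [0.5402, 0.0739, 0.1803]
orientation: [-179.8, 0.5, 80.4]
force: [-1.4, -14.3, 1.0]
grip_width: 0.0175
grasp_force: 68.7
```

```bash
python3 -c "
from h import *
fl();gp()"
```

```text
top 185 243.2 183.5 233 192 | side 215 235.0 235.7 221 248 | 
t 22.25 gate x -114.7 y 0.1 z 180.3 front 34.3 | Fu -14.8 Fn -0.2 Fz 0.3 [-179.81    0.46   80.39] 0.017447624686250957
```

>>> {"method": "servo_tool", "body": {
  "gripper": [10, 10, 10],
  "dp": [
    [0.04, 0, 0],
    [0, 0, 0],
    [0, 0, 0]
  ],
  "roll": [0, 0, 0]
}}

```text
t: 22.55
position: [0.5405, 0.0756, 0.1804]
orientation: [-179.8, 0.4, 80.4]
force: [-1.8, -12.9, 1.0]
grip_width: 0.0171
grasp_force: 68.7
```

```bash
python3 -c "
from h import *
fl();gp()"
```

```text
top 73 245.3 185.6 239 192 | side 136 237.0 236.2 226 243 | 
t 22.65 gate x -113.0 y 0.0 z 180.4 front 36.0 | Fu -12.9 Fn -0.4 Fz 0.4 [-179.83    0.41   80.41] 0.01764045921620149
```

The flap has dropped (orange count and extents match the shut picture) at 13 N. Now I draw the stick out.

>>> {"method": "servo_tool", "body": {
  "gripper": [10, 10, 10, 10, 10, 10, 10, 10, 10, 10, 10, 10],
  "dp": [
    [0, 0, 0],
    [-0.1, 0, 0],
    [-0.2, 0, 0],
    [-0.3, 0, 0],
    [-0.4, 0, 0],
    [-0.5, 0, 0],
    [-0.5, 0, 0],
    [-0.5, 0, 0],
    [-0.5, 0, 0],
    [-0.5, 0, 0],
    [-0.5, 0, 0],
    [0, 0, 0]
  ],
  "roll": [0, 0, 0, 0, 0, 0, 0, 0, 0, 0, 0, 0]
}}

```text
t: 23.85
position: [0.5212, -0.042, 0.181]
orientation: [-180.0, 0.1, 80.4]
force: [0.7, -1.0, -0.8]
grip_width: 0.0173
grasp_force: 68.6
```

```bash
python3 -c "
from h import *
fl();gp()"
```

```text
top 82 245.8 183.4 239 192 | side 149 236.7 235.2 227 243 | 
t 23.95 gate x -229.2 y -0.2 z 181.2 front -80.2 | Fu -0.1 Fn 0.1 Fz -1.0 [ 1.7999e+02 -3.0000e-02  8.0550e+01] 0.017449451536722022
```

>>> {"method": "servo_tool", "body": {
  "gripper": [10, 10, 10, 10],
  "dp": [
    [-0.5, 0, 0],
    [-0.4, 0, 0],
    [-0.2, 0, 0],
    [0, 0, 0.06]
  ],
  "roll": [0, 0, 0, 0]
}}

```text
t: 24.35
position: [0.5161, -0.0732, 0.1794]
orientation: [180.0, 0.0, 80.5]
force: [0.4, 0.6, -0.4]
grip_width: 0.0171
grasp_force: 68.6
```

```bash
python3 -c "
from h import *
fl();gp()"
```

```text
top 80 245.9 183.2 240 192 | side 150 236.6 235.2 227 243 | 
t 24.45 gate x -262.4 y -0.2 z 179.3 front -113.4 | Fu -0.7 Fn 0.7 Fz 0.4 [1.7999e+02 1.0000e-02 8.0550e+01] 0.017542908168683286
```

>>> {"method": "servo_tool", "body": {
  "gripper": [20, 24, 32, 40, 40, 40, 40, 40, 40, 40],
  "dp": [
    [0, 0, 0],
    [0, 0, 0],
    [0, 0, 0],
    [0, 0, 0],
    [0, 0, -0.2],
    [0, 0, -0.6],
    [0, 0, -1],
    [0, 0, -1],
    [0, 0, -1],
    [0, 0, 0]
  ],
  "roll": [0, 0, 0, 0, 0, 0, 0, 0, 0, 0]
}}

```text
t: 25.45
position: [0.5179, -0.0714, 0.2974]
orientation: [179.6, -0.0, 80.6]
force: [0.7, -0.5, 0.1]
grip_width: 0.04
grasp_force: 0.0
```

```bash
python3 - <<'E'
from h import *
from plant import get_image
fl();gp()
a=get_image('top')['color'][120:230,165:405,::-1];b=get_image('side')['color'][130:300,150:400,::-1]
cv2.imwrite('pics/g5.png',np.vstack([cv2.resize(a,(640,293),interpolation=2),cv2.copyMakeBorder(cv2.resize(b,(440,299),interpolation=2),0,0,0,200,0)]))
E
```

```text
top 82 245.7 183.4 239 192 | side 147 236.7 235.3 227 243 | 
t 25.55 gate x -262.2 y -0.2 z 294.0 front -113.2 | Fu -0.6 Fn -0.2 Fz 0.2 [1.7992e+02 2.0000e-02 8.0580e+01] 0.039666956217372575
```

View pics/g5.png

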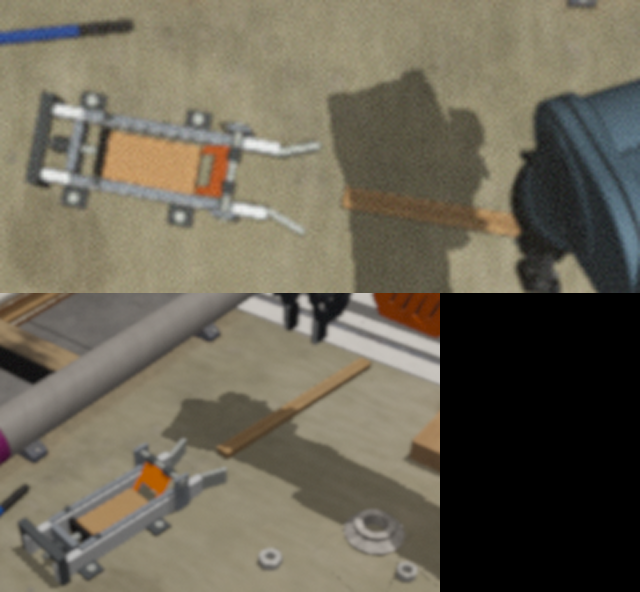

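The offcut lies between the shut flap and the buffer (105–200, 160). The stick lies flat in front of the gate, and the gripper is clear of everything.

```bash
python3 -c "from plant import *;print(job_done())"
```

```text
the job is handed in; nothing more can be done
None
```

The job is handed in at about 25.6 s of the 67 s allowed: the offcut sits in the gate between the shut flap and the buffer, pushed with about 15 N at most on the wrist sensor, and the stick lies on the table in front; the hand-in returned no verdict.

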